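Change over the bottle-cap tub

ROBOT

A 7-joint arm with a two-finger parallel gripper is mounted at the origin on the work surface. World frame = base frame: x ahead of the robot, y to its left, z up, the work surface at z = 0. Lengths are in m, angles in rad, forces in N, time in s.
With the tool pointing down it reaches from about 0.425 to 0.875 m from the base axis. Payload 4.7 kg.
Tool frame: the origin (TCP) lies at the very end of the fingers, on their centre line; the grasp point (between the pads) lies 19 mm behind it (r.pinch_z is the distance from the TCP to the grasp point, in m); z points along the fingers, y is the direction in which the jaws open and shut (so a half turn about z gives the same grasp; the last joint's range is limited). The gripper opens to 87 mm and grips with 3 to 60 N. Pads are 19 mm wide; open, the fingers measure 117 mm over their backs; the gripper's body (75 mm by 190 mm) begins 51 mm behind the grasp point.
Start: joints at [-1.163, 0.321, -0.07, 1.45, 0.023, 1.371, -0.057], TCP at [0.249, 0.6, 0.191] pointing down, gripper open.
Joint ranges: [-2.86, 2.86], [-0.3, 2.09], [-1.38, 1.24], [0.06, 2.45], [-1.56, 4.7], [0.09, 2.05], [-2.69, 2.69]. Speed limits (rad/s): [2.57, 2.57, 3.14, 3.14, 3.14, 3.14, 3.14].

INTERFACE

Orientations are given as a rotation vector (axis times angle).
In Python, from bench import r, imaging gives the robot as it stands.
- The arm moves only by the shell command python3 -m jog 'ROWS'. ROWS is JSON, one flat list of numbers, 7 for each row, row after row: the turn, a rotation vector about the world's x, y, z in degrees, then the shift along the world's x, y, z in m, then the opening in per cent of the stroke, from 0 (shut) to 100 (fully open). In form: [rx, ry, rz, tx, ty, tz, jaw, rx, ry, rz, tx, ty, tz, jaw, ...]. A call has 1 to 20 rows; each row shifts and turns the commanded pose from where the row before left it; what a row does not reach is not made up. A row lasts 1/8 s, in which the tool goes at most 62.5 mm and 10.7 degrees, less where a joint would pass 70% of its speed; a pose out of reach is approached as far as the arm can. A call is refused whole if a number of a shift passes 0.0625 or a number of a turn 10.7, either way. A call with a gripper value outside its range is refused whole. The fingers move at their own pace and stop on an object; the grip force is fixed at half the most. Time passes only in rows, so rows that do not move let the fingers close. It gives the time, the measured TCP pose, the force and the opening at its end, in the units of the state.
- r.state(): the state, without advancing time (a new reading comes with each control period).
- imaging.grab_frame(name): name is "side" or "top"; returns (picture, depth): 400x640x3 uint8, blue, green, red; 400x640 float32, m along the optical axis (not along the pixel's ray), 0 where there is no reading.
- imaging.camera_info(name): a dict with "fov_y" (degrees; the focal length in pixels is half the picture's height over the tangent of half this angle, whatever the lens; pixels are square), "cx", "cy" (the principal point, pixels), "D" ([k1, k2, p1, p2, k3] as OpenCV has them; the pictures are not rectified), "xyz" and "attitude" of the camera in the world. Camera axes: x right, y down, z forward; pixel columns grow to the right and rows downward; lengths in m; the calibration is good to about 2 mm. A picture is of the moment at which its call begins. camera_info takes no time and is no camera call.
- r.sign_off(): hands the job in, once; it reports no verdict.
The state is a dict: "t": time; "joint_pos": joint angles; "joint_vel": joint speeds; "joint_torque": joint torques, N m; "position": TCP position; "ee_rot": TCP orientation; "force": force on the tool from outside, world axes, zero at the start; "wrist_torque": the same for the moment, N m; "width": finger opening in m.
Only numpy, scipy, OpenCV 4.12 (cv2) and the standard library are available. Lean on these libraries where they do the work, as an engineer would, in place of code of your own. Each camera call takes 0.05 s, during which the arm holds its last target. There are 200 camera calls.

TASK

The yellow tub has its batch of bottle caps. First move the orange funnel from it to the empty green tub, so that it hangs centred and upright in that tub's mouth, then put the loose blue lid on the yellow tub so that it sits fully home and level. Set both down gently, keep both tubs standing where they are, and leave the bottle, the wooden block and the tray undisturbed.

Things in the scene. Friction and masses are not known exactly. Their poses are not given: they have to be found in the camera images.
- yellow_tub: Loose yellow round plastic tub, open at the top, with a layer of bottle caps 40 mm deep in it; outer diameter 140 mm, wall 4 mm, inner diameter at the mouth 132 mm, 115 mm high, 0.8 kg. Origin at the centre of its underside, z up. The funnel hangs in its mouth at the start.
- green_tub: Loose green round plastic tub, empty, same shape, size and mass as the yellow one. Origin at the centre of its underside, z up.
- lid: Loose blue round lid, 0.22 kg: disc 156 mm diameter, 6 mm thick (10 to 16 mm above origin); under it a tapered plug 10 mm deep, diameter 108 (bottom) to 122 mm, that enters a tub mouth. White bridge handle: bar 90 mm along x, 14 mm wide, 40 to 54 mm above origin, on end posts. Origin: centre of plug underside, z up; seated on a tub it is 105 mm above the tub origin (disc on rim).
- funnel: Loose orange funnel, 0.13 kg: spout diameter 30 mm at the bottom, 36 mm at 15 mm height, then a cone to 164 mm diameter at 85 mm height, wall 4 mm, six small ribs outside. Bridge handle over its mouth: bar 164 mm along x, 14 mm wide, 116 to 130 mm above origin. Origin: centre of the spout bottom, z up; hanging in a tub mouth (cone on rim) it is about 49 mm above the tub origin.
- bottle: Clear plastic bottle with a blue cap standing on the table (before the four fixed 190 mm high bins at the back), 66 mm in diameter, 200 mm high; origin at the centre of its underside. Leave alone.
- block: Light wooden block, 60 x 110 x 45 mm (x, y, z), lying on the table; origin at the centre of its underside. Leave alone.
- tray: Shallow aluminium tray, 220 x 160 mm, 30 mm high, with a few caps in it; origin at the centre of its underside. Leave alone.
There are look-alikes about, which are no part of the job. Several things have the shape of the lid; the one meant has the colours described above.

How it is judged:
By the outcome, as a careful person would: the job done as asked, in the order asked, and still so for the second after the job is handed in, with the robot touching nothing.
It also fails if it takes over 72 s, if anything falls off the work surface, if the arm or the gripper's body presses on something with over 40 N, if the wrist force passes 120 N, or if a joint passes its speed limit or range.

## Working session

There is one attempt and no reset: what is moved stays moved. The work goes in short steps, Python scripts to look and compute and a shell command to move; the robot and the scene stay as the last step left them, time stands still between calls to the robot, and variables do not carry over. Pictures are saved under pics/ and viewed, about 8 in all and at most 12, crops included, and the job is handed in when it is done.

```bash
mkdir -p pics; cat > h.py <<'E'
from bench import r, imaging
import cv2, numpy as np
from scipy.spatial.transform import Rotation as R
def cam(n):
    c=imaging.camera_info(n); f=200/np.tan(np.radians(c["fov_y"])/2)
    K=np.array([[f,0,c["cx"]],[0,f,c["cy"]],[0,0,1.]]); a=np.array(c["attitude"],float)
    M=a if a.shape==(3,3) else R.from_rotvec(a).as_matrix()
    return K,np.array(c["D"],float),M,np.array(c["xyz"])
def rays(n,uv):
    K,D,M,p=cam(n); q=cv2.undistortPoints(np.array(uv,float).reshape(-1,1,2),K,D)[:,0]
    return np.c_[q,np.ones(len(q))]@M.T,p
def onz(n,uv,z):
    d,p=rays(n,uv); return p+d*((z-p[2])/d[:,2])[:,None]
def cloud(n,dep):
    v,u=np.mgrid[:400,:640]; d,p=rays(n,np.c_[u.ravel(),v.ravel()])
    P=(p+d*dep.ravel()[:,None]).reshape(400,640,3); P[dep==0]=np.nan; return P
def pix(n,X):
    K,D,M,p=cam(n); return cv2.projectPoints((np.array(X,float).reshape(-1,3)-p)@M,np.zeros(3),np.zeros(3),K,D)[0][:,0]
def snap(n,tag):
    im,d=imaging.grab_frame(n); cv2.imwrite(f"pics/{tag}.png",im); np.save(f"pics/{tag}.npy",d); return im,d
E
python3 - <<'E'
from h import *
for n in("top","side"):
    print(imaging.camera_info(n)); snap(n,n+"0")
print(r.state(), r.pinch_z)
E
```

```text
{'fov_y': 48.626651259046575, 'cx': 321.5544648192098, 'cy': 194.77371178231957, 'D': array([-0.11877036,  0.        ,  0.        ,  0.        ,  0.        ]), 'xyz': array([ 0.27144521, -0.04357814,  1.76415253]), 'attitude': array([-2.15145184,  2.15492466, -0.15442522])}
{'fov_y': 49.01996109287405, 'cx': 321.65969813153254, 'cy': 200.6529000352291, 'D': array([-0.02761462,  0.        ,  0.        ,  0.        ,  0.        ]), 'xyz': array([ 0.41529303, -0.96043345,  1.21072755]), 'attitude': array([-2.45997318,  0.18974167, -0.04157521])}
{'t': 0.1, 'joint_pos': array([-1.16292285,  0.32174493, -0.07010962,  1.45157032,  0.02264482,
        1.370746  , -0.0568727 ]), 'joint_vel': array([-0.00085008, -0.00250327, -0.00115924, -0.00313759,  0.00034994,
       -0.00131754,  0.00042995]), 'joint_torque': array([ 7.20686307e-05, -4.92572165e+01, -4.05485937e-01, -3.13400066e+01,
       -6.40702969e-02,  3.95632675e-02,  6.05472451e-05]), 'position': array([0.24923163, 0.5997383 , 0.19006497]), 'ee_rot': array([-6.14373782e-01, -3.08072484e+00,  2.62180072e-03]), 'force': array([ 0.54033674, -0.15504235,  0.01717448]), 'wrist_torque': array([-0.04921981,  0.0174157 , -0.01439183]), 'width': 0.08708175515070388} 0.0187
```

View pics/top0.png

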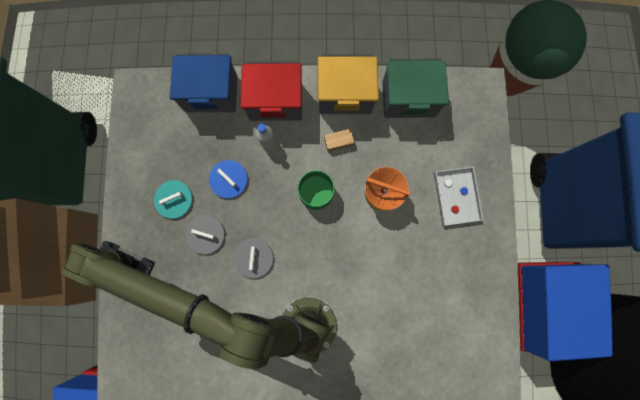

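View pics/side0.png

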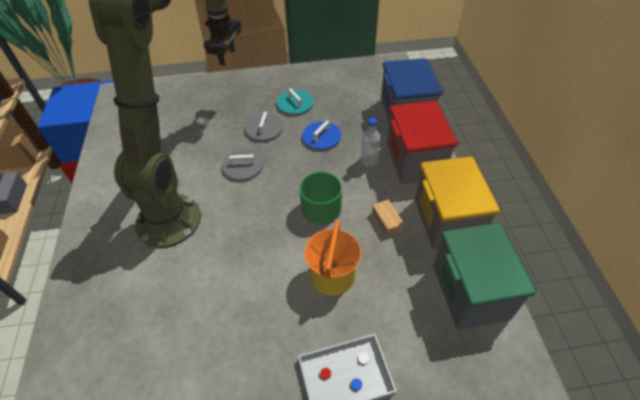

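The top view shows the blue lid at (228,180), the green tub at (317,190), and the funnel in the yellow tub at (387,189). The bottle is at (264,132), the block at (340,140) and the tray at (459,197). The side view agrees. Next I measure from the depth cloud.

```bash
python3 - <<'E'
from h import *
rng=[("fun",(340,140,440,240),(5,20)),("green",(290,160,345,220),(45,80)),("lid",(200,150,255,205),(105,125))]
def circ(P):
    A=np.c_[2*P[:,:2],np.ones(len(P))]; s=np.linalg.lstsq(A,(P[:,:2]**2).sum(1),rcond=None)[0]
    return s[:2],np.sqrt(s[2]+s[0]**2+s[1]**2)
im=cv2.imread("pics/top0.png"); d=np.load("pics/top0.npy"); P=cloud("top",d); H=cv2.cvtColor(im,cv2.COLOR_BGR2HSV)
for n,(a,b,c,e),(h0,h1) in rng:
    m=np.zeros((400,640),bool); m[b:e,a:c]=1
    m&=(H[...,0]>=h0)&(H[...,0]<=h1)&(H[...,1]>110)
    Q=P[m]; Q=Q[~np.isnan(Q[:,0])]; print(n,len(Q),np.percentile(Q[:,2],[1,10,50,90,99]).round(4))
    zt={"fun":.134,"green":.115,"lid":.016}[n]
    cs=max(cv2.findContours(m.astype(np.uint8),0,1)[0],key=cv2.contourArea)
    hull=cv2.convexHull(cs)[:,0]; print(" circle at z",zt,circ(onz("top",hull,zt)), cv2.minEnclosingCircle(cs))
    if n=="fun":
        B=Q[Q[:,2]>.155]; mu=np.median(B,0); 
    if n=="lid":
        w=np.zeros((400,640),bool); w[b:e,a:c]=1; w&=(P[...,2]>.032)&(P[...,2]<.07); B=P[w]
    if n!="green":
        c2,(w2,h2),an=cv2.minAreaRect(B[:,:2].astype(np.float32)); u,s,v=np.linalg.svd(B-B.mean(0),full_matrices=False)
        print(" bar",len(B),c2,w2,h2,"z",np.median(B[:,2]),"ang",np.degrees(np.arctan2(v[0,1],v[0,0])),"slope",v[0])
print("TCP axes",R.from_rotvec(r.state()["ee_rot"]).as_matrix().round(3))
for n in("block",(340,140)),("bottle",(264,132)): print(n[0],P[n[1][1][1] if 0 else n[1][1],n[1][0]])
i=cv2.imread("pics/top0.png")
cv2.imwrite("pics/crop0.png",np.hstack([cv2.resize(i[150:230,340:440],None,fx=4,fy=4,interpolation=2),cv2.resize(i[140:220,185:285],None,fx=4,fy=4,interpolation=2)]))
E
```

```text
fun 1480 [0.0261 0.0817 0.1167 0.1737 0.1827]
 circle at z 0.134 (array([ 0.52100992, -0.29668692]), np.float64(0.08251868706610825)) ((387.0, 188.5357208251953), 22.668542861938477)
 bar 199 (0.5234580636024475, -0.29653236269950867) 0.16430070996284485 0.01538504846394062 z 0.17704116533277414 ang -108.74217895103858 slope [-0.32129483 -0.94692868 -0.00978323]
green 1071 [-0.0063 -0.0014  0.0057  0.096   0.1171]
 circle at z 0.115 (array([ 0.51982086, -0.03217064]), np.float64(0.06969593159539794)) ((316.0, 189.5416717529297), 18.886873245239258)
lid 1041 [-0.0029  0.0078  0.0143  0.0197  0.0249]
 circle at z 0.016 (array([0.57805347, 0.32283975]), np.float64(0.07766906104870858)) ((227.817626953125, 178.9574432373047), 19.290908813476562)
 bar 81 (0.5817058682441711, 0.3234559893608093) 0.08969622850418091 0.01433214358985424 z 0.05239517151595874 ang -133.0135305520984 slope [-0.68198724 -0.7309956  -0.02321287]
TCP axes [[-0.924  0.384 -0.001]
 [ 0.384  0.924 -0.002]
 [-0.    -0.002 -1.   ]]
block [ 0.72928257 -0.12843836  0.0462634 ]
bottle [0.7268571  0.15990915 0.17228627]
```

View pics/crop0.png

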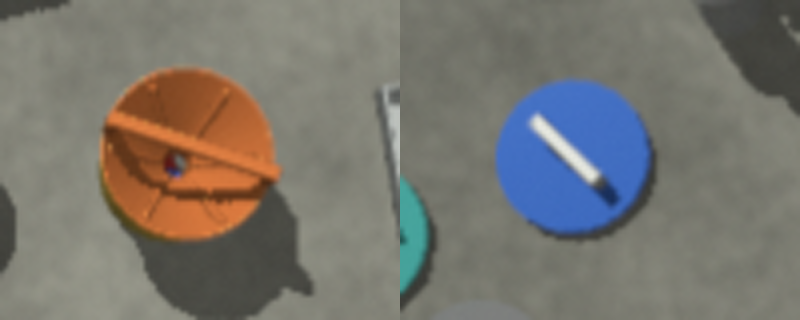

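```bash
python3 -m jog '[0,0,-4.5,0.031,-0.0375,0.012,100,0,0,-4.5,0.031,-0.0375,0.012,100,0,0,-4.5,0.031,-0.0375,0.012,100,0,0,-4.5,0.031,-0.0375,0.012,100,0,0,-4.5,0.031,-0.0375,0.012,100,0,0,-4.5,0.031,-0.0375,0.012,100,0,0,-4.5,0.031,-0.0375,0.012,100,0,0,-4.5,0.031,-0.0375,0.012,100]' && python3 -m jog '[0,0,-3.6,0.002,-0.0426,0,100,0,0,-3.6,0.002,-0.0426,0,100,0,0,-3.6,0.002,-0.0426,0,100,0,0,-3.6,0.002,-0.0426,0,100,0,0,-3.6,0.002,-0.0426,0,100,0,0,-3.6,0.002,-0.0426,0,100,0,0,-3.6,0.002,-0.0426,0,100,0,0,-3.6,0.002,-0.0426,0,100,0,0,-3.6,0.002,-0.0426,0,100,0,0,-3.6,0.002,-0.0426,0,100,0,0,-3.6,0.002,-0.0426,0,100,0,0,-3.6,0.002,-0.0426,0,100,0,0,-3.6,0.002,-0.0426,0,100,0,0,-3.6,0.002,-0.0426,0,100,0,0,0,0,0,0,100]'
cat > st.py <<'E'
from h import *
s=r.state(); M=R.from_rotvec(s["ee_rot"]).as_matrix()
print(s["t"],s["position"].round(4),"yang",np.degrees(np.arctan2(M[1,1],M[0,1])).round(2),"z",M[:,2].round(4),"F",s["force"].round(2),"T",s["wrist_torque"].round(2),"w",round(s["width"],4))
E
python3 st.py
```

```text
t: 1.1
position: [0.498, 0.2988, 0.2871]
ee_rot: [-1.54, -2.738, 0.001]
force: [0.2, 0.2, -0.2]
width: 0.0872
t: 2.98
position: [0.5229, -0.3014, 0.2869]
ee_rot: [2.564, 1.813, -0.005]
force: [-0.8, 0.8, 0.1]
width: 0.0871
2.975 [ 0.5229 -0.3014  0.2869] yang -19.46 z [-0.0016 -0.0028 -1.    ] F [-0.8   0.8   0.08] T [-0.14  0.11  0.01] w 0.0871
```

```bash
python3 -m jog '[0,0,0.7,0,0.0045,-0.022,100,0,0,0,0,0,-0.022,100,0,0,0,0,0,-0.022,100,0,0,0,0,0,-0.022,100,0,0,0,0,0,-0.022,100,0,0,0,0,0,-0.012,100,0,0,0,0,0,-0.012,100,0,0,0,0,0,0,100]'; python3 st.py; python3 -c "
from h import *
im,d=snap('top','a'); i2,_=snap('side','b')
cv2.imwrite('pics/c1.png',np.hstack([cv2.resize(im[140:240,340:440],(400,400),interpolation=2),cv2.resize(i2[190:310,270:390],(400,400),interpolation=2)]))"
```

```text
t: 3.98
position: [0.5251, -0.2913, 0.1525]
ee_rot: [-2.545, -1.84, 0.001]
force: [0.2, 0.1, 0.0]
width: 0.087
3.975 [ 0.5251 -0.2913  0.1525] yang -18.25 z [-1.e-03  5.e-04 -1.e+00] F [0.2  0.1  0.03] T [-0.05  0.11 -0.02] w 0.087
```

View pics/c1.png

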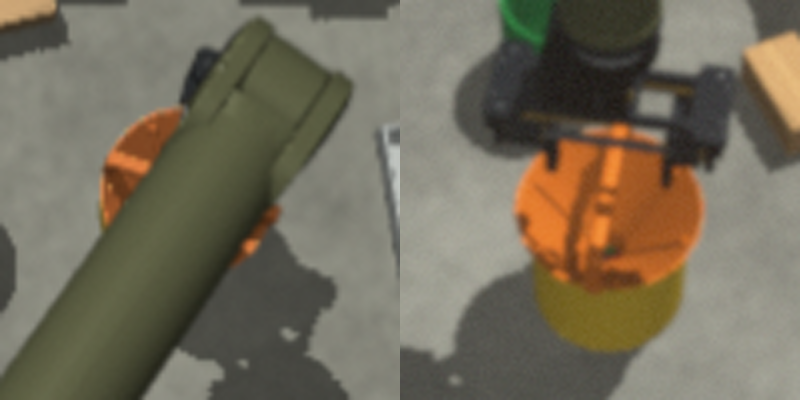

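The crop shows the open jaws straddling the funnel bar with nothing touched. The TCP is about 5 mm too far in y, so I correct that, let the arm settle, then close.

```bash
python3 -m jog '[0,0,-0.4,-0.0025,-0.005,0,100,0,0,0,0,0,0,100,0,0,0,0,0,0,100]'; python3 -m jog '[0,0,0,0,0,0,50,0,0,0,0,0,0,25,0,0,0,0,0,0,0,0,0,0,0,0,0,0,0,0,0,0,0,0,0,0,0,0,0,0,0,0]'; python3 st.py
```

```text
t: 4.45
position: [0.523, -0.2968, 0.1533]
ee_rot: [2.552, 1.831, 0.001]
force: [0.2, -0.2, -0.1]
width: 0.0868
t: 5.2
position: [0.5229, -0.2966, 0.1531]
ee_rot: [2.552, 1.832, -0.0]
force: [0.4, 0.9, 0.1]
width: 0.0349
5.2 [ 0.5229 -0.2966  0.1531] yang -18.66 z [ 1.e-04 -1.e-04 -1.e+00] F [0.42 0.91 0.11] T [-0.1   0.    0.01] w 0.0349
```

```bash
python3 -m jog '[0,0,0,0,0,0,0,0,0,0,0,0,0,0,0,0,0,0,0,0,0,0,0,0,0,0,0,0]';python3 st.py; python3 -m jog '[0,0,0,0,0,0.008,0,0,0,0,0,0,0.012,0,0,0,0,0,0,0.02,0,0,0,0,0,0,0.02,0,0,0,0,0,0,0.02,0,0,0,0,0,0,0.02,0,0,0,0,0,0,0.01,0,0,0,0,0,0,0,0,0,0,0,0,0,0,0]';python3 st.py
```

```text
t: 5.7
position: [0.5229, -0.2966, 0.1531]
ee_rot: [2.552, 1.832, 0.0]
force: [0.0, -0.0, 0.3]
width: 0.0016
5.7 [ 0.5229 -0.2966  0.1531] yang -18.67 z [ 1.e-04 -0.e+00 -1.e+00] F [ 0.02 -0.01  0.33] T [-0.12  0.1   0.03] w 0.0016
t: 6.82
position: [0.5226, -0.2964, 0.2624]
ee_rot: [-2.551, -1.831, 0.001]
force: [0.2, 0.0, -0.4]
width: 0.0005
6.825 [ 0.5226 -0.2964  0.2624] yang -18.66 z [-9.e-04  4.e-04 -1.e+00] F [ 0.19  0.04 -0.43] T [-0.08  0.11 -0.06] w 0.0005
```

The jaws shut on nothing, so I look.

```bash
python3 -c "
from h import *
im,d=snap('top','a2'); i2,d2=snap('side','b2')
P=cloud('side',d2); s=P[200:290,300:365]; 
H=cv2.cvtColor(i2,cv2.COLOR_BGR2HSV)[200:290,300:365]; m=(H[...,0]<20)&(H[...,1]>150)&(s[...,2]>.15)&(s[...,2]<.2); B=s[m]; print(B.mean(0),len(B),np.percentile(B[:,2],[5,50,95]),B.min(0),B.max(0))
cv2.imwrite('pics/c2.png',np.hstack([cv2.resize(im[140:240,340:440],(400,400),interpolation=2),cv2.resize(i2[170:310,260:400],(400,400),interpolation=2)]))"
```

```text
[ 0.52069064 -0.31100305  0.17893458] 285 [0.16296256 0.1806716  0.18440329] [ 0.49237759 -0.37825254  0.15092172] [ 0.55342028 -0.22188825  0.18708492]
```

View pics/c2.png

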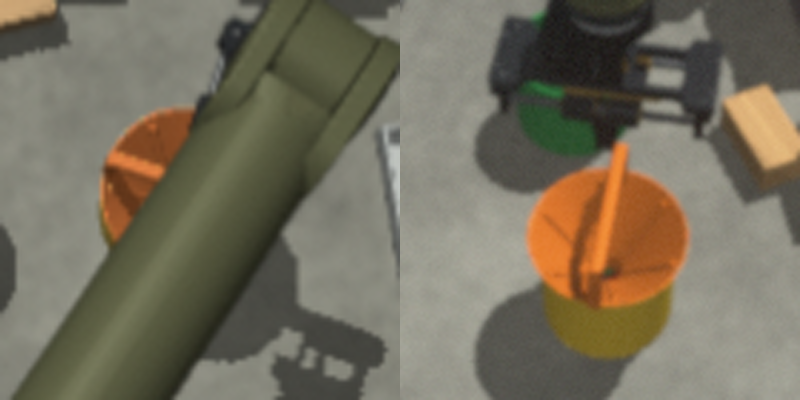

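```bash
python3 -c "
from h import *
T=np.array([.5226,-.2964,.2624])
print('side tcp',pix('side',T),'top',pix('top',T))
y=np.array([np.cos(np.radians(-18.66)),np.sin(np.radians(-18.66)),0])
T0=np.array([.5251,-.2913,.1525]); print('b tips',pix('side',[T0,T0+y*.0435,T0-y*.0435]))
Bc=np.array([.5225,-.2966,.172]); x=np.array([.3213,.947,0])
print('bar ends', pix('side',[Bc+x*.082,Bc-x*.082]), pix('top',[Bc+x*.082,Bc-x*.082]))
b=cv2.imread('pics/b.png')[190:290,280:380]; c=cv2.imread('pics/b2.png')[190:290,280:380]
cv2.imwrite('pics/c3.png',np.hstack([cv2.resize(q,(400,400),interpolation=2) for q in (b,c)]))
P=cloud('side',np.load('pics/b2.npy')); 
for v in range(200,232,3): print(v,P[v,322:346:3].round(3).tolist()) if v in(215,218,221,224) else 0
"
```

```text
side tcp [[331.33658351 225.90647643]] top [[392.04212537 182.08243533]]
b tips [[331.94535183 246.69209258]
 [347.0739444  248.83779475]
 [316.94445745 244.5615482 ]]
bar ends [[335.97180642 221.28258924]
 [326.31179546 269.93333455]] [[366.76978033 179.08272962]
 [409.3252819  193.3088962 ]]
215 [[0.523, -0.102, 0.054], [0.533, -0.103, 0.052], [0.513, -0.306, 0.326], [0.521, -0.302, 0.318], [0.527, -0.311, 0.329], [0.577, -0.08, 0.013], [0.589, -0.071, -0.002], [0.599, -0.075, 0.002]]
218 [[0.523, -0.102, 0.037], [0.533, -0.1, 0.032], [0.513, -0.302, 0.307], [0.52, -0.305, 0.309], [0.527, -0.311, 0.316], [0.577, -0.083, -0.0], [0.587, -0.086, 0.001], [0.596, -0.09, 0.006]]
221 [[0.523, -0.1, 0.017], [0.533, -0.101, 0.017], [0.513, -0.303, 0.296], [0.52, -0.306, 0.298], [0.527, -0.31, 0.302], [0.551, -0.224, 0.179], [0.584, -0.098, 0.001], [0.595, -0.099, 0.0]]
224 [[0.522, -0.099, -0.001], [0.532, -0.104, 0.003], [0.542, -0.103, 0.0], [0.552, -0.105, 0.001], [0.54, -0.235, 0.182], [0.549, -0.236, 0.182], [0.582, -0.11, 0.001], [0.593, -0.111, -0.0]]
```

View pics/c3.png

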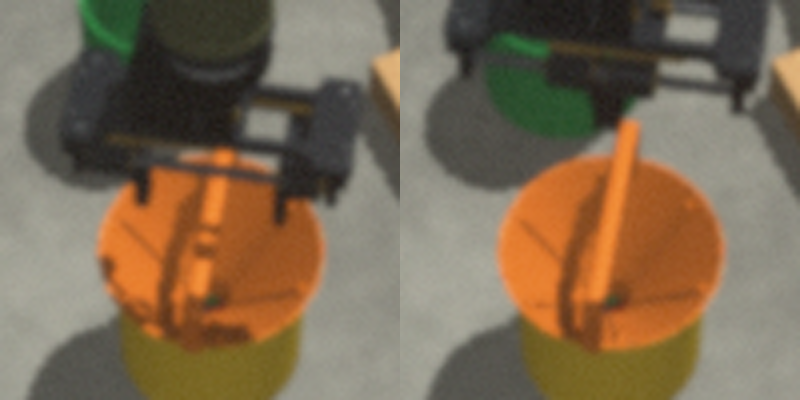

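```bash
python3 -c "
from h import *
def tips(tag,box,zmin):
    P=cloud('side',np.load(f'pics/{tag}.npy')); i=cv2.imread(f'pics/{tag}.png'); u0,v0,u1,v1=box
    g=i.max(2)<70
    for u in range(u0,u1):
        for v in range(v1,v0,-1):
            p=P[v,u]
            if g[v,u] and p[2]>zmin and np.hypot(p[0]-.523,p[1]+.296)<.07: print(tag,u,v,p.round(3)); break
tips('b2',(324,205,342,235),.2)
tips('b',(310,225,354,252),.15)
"
```

```text
b2 324 212 [ 0.5   -0.327  0.369]
b2 325 212 [ 0.502 -0.329  0.371]
b2 326 212 [ 0.504 -0.329  0.369]
b2 327 215 [ 0.511 -0.303  0.321]
b2 328 221 [ 0.513 -0.303  0.296]
b2 329 221 [ 0.515 -0.307  0.3  ]
b2 330 221 [ 0.518 -0.306  0.299]
b2 331 221 [ 0.52  -0.306  0.298]
b2 332 221 [ 0.523 -0.305  0.297]
b2 333 221 [ 0.525 -0.307  0.298]
b2 334 219 [ 0.527 -0.31   0.31 ]
b2 335 218 [ 0.531 -0.304  0.306]
b2 336 214 [ 0.532 -0.31   0.33 ]
b2 337 213 [ 0.529 -0.339  0.373]
b2 338 213 [ 0.532 -0.339  0.373]
b2 339 213 [ 0.534 -0.341  0.375]
b2 340 213 [ 0.536 -0.34   0.374]
b2 341 213 [ 0.539 -0.342  0.375]
b 310 233 [ 0.464 -0.31   0.263]
b 311 233 [ 0.466 -0.314  0.267]
b 312 234 [ 0.471 -0.284  0.218]
b 313 234 [ 0.473 -0.288  0.224]
b 314 235 [ 0.476 -0.286  0.215]
b 315 239 [ 0.478 -0.286  0.196]
b 316 237 [ 0.481 -0.287  0.206]
b 317 230 [ 0.483 -0.31   0.272]
b 318 230 [ 0.485 -0.311  0.273]
b 319 230 [ 0.488 -0.313  0.275]
b 320 230 [ 0.491 -0.31   0.269]
b 321 230 [ 0.493 -0.313  0.274]
b 322 230 [ 0.495 -0.314  0.275]
b 331 226 [ 0.519 -0.316  0.291]
b 332 226 [ 0.521 -0.316  0.289]
b 333 226 [ 0.523 -0.318  0.292]
b 338 226 [ 0.536 -0.322  0.295]
b 339 226 [ 0.538 -0.323  0.295]
b 340 226 [ 0.54  -0.324  0.297]
b 341 226 [ 0.543 -0.323  0.294]
b 342 226 [ 0.545 -0.327  0.3  ]
b 343 227 [ 0.548 -0.328  0.295]
b 344 227 [ 0.551 -0.325  0.291]
b 345 227 [ 0.553 -0.328  0.295]
b 346 227 [ 0.555 -0.328  0.294]
b 347 227 [ 0.557 -0.331  0.298]
b 348 227 [ 0.56  -0.33   0.296]
b 349 244 [ 0.568 -0.317  0.196]
b 350 243 [ 0.571 -0.318  0.202]
b 351 239 [ 0.566 -0.344  0.26 ]
b 352 238 [ 0.568 -0.346  0.268]
b 353 238 [ 0.571 -0.346  0.266]
```

The image and depth both put the real fingertips about 27 mm above the reported TCP. That is why the jaws closed just above the bar (tips at about 0.180, bar top at 0.179). I open, go 28 mm lower and grip again. This clears the body whether or not the offset is real.

```bash
python3 -m jog '[0,0,0,0,0,0,100,0,0,0,0,0,0,100,0,0,0,0,0,0,100,0,0,0,0,0,0,100,0,0,0,0,0,0,100,0,0,0,0,0,0,100,0,0,0,0,0,-0.02,100,0,0,0,0,0,-0.02,100,0,0,0,0,0,-0.02,100,0,0,0,0,0,-0.02,100,0,0,0,0,0,-0.02,100,0,0,0,0,0,-0.015,100,0,0,0,0,0,-0.012,100,0,0,0,0,0,-0.01,100,0,0,0,0,0,0,100,0,0,0,0,0,0,100]';python3 st.py;  python3 -m jog '[0,0,0,0,0,0,0,0,0,0,0,0,0,0,0,0,0,0,0,0,0,0,0,0,0,0,0,0,0,0,0,0,0,0,0,0,0,0,0,0,0,0,0,0,0,0,0,0,0]'; python3 st.py
```

```text
t: 8.93
position: [0.5233, -0.2969, 0.1266]
ee_rot: [2.552, 1.831, 0.001]
force: [-0.5, 0.0, 0.7]
width: 0.0866
8.925 [ 0.5233 -0.2969  0.1266] yang -18.67 z [ 9.e-04 -5.e-04 -1.e+00] F [-0.48  0.02  0.75] T [-0.06  0.07  0.04] w 0.0866
t: 9.8
position: [0.5229, -0.2966, 0.1261]
ee_rot: [2.552, 1.832, -0.0]
force: [-0.3, -0.5, 0.2]
width: 0.0251
9.8 [ 0.5229 -0.2966  0.1261] yang -18.66 z [ 1.e-04 -1.e-04 -1.e+00] F [-0.34 -0.53  0.2 ] T [-0.15  0.11  0.07] w 0.0251
```

```bash
python3 -m jog '[0,0,0,0,0,0,0,0,0,0,0,0,0,0,0,0,0,0,0,0,0,0,0,0,0,0,0,0]';python3 st.py; python3 -m jog '[0,0,0,0,0,0.005,0,0,0,0,0,0,0.01,0,0,0,0,0,0,0.02,0,0,0,0,0,0,0.02,0,0,0,0,0,0,0.02,0,0,0,0,0,0,0.02,0,0,0,0,0,0,0.005,0,0,0,0,0,0,0,0,0,0,0,0,0,0,0]';python3 st.py;python3 -c "
from h import *
i2,d2=snap('side','b3'); cv2.imwrite('pics/c4.png',cv2.resize(i2[150:310,260:420],(560,560),interpolation=2))"
```

```text
t: 10.3
position: [0.5232, -0.2968, 0.1263]
ee_rot: [2.552, 1.831, 0.001]
force: [-0.1, -1.1, 0.7]
width: 0.0137
10.3 [ 0.5232 -0.2968  0.1263] yang -18.66 z [ 7.e-04 -4.e-04 -1.e+00] F [-0.07 -1.07  0.69] T [-0.23 -0.16  0.01] w 0.0137
t: 11.42
position: [0.5225, -0.2963, 0.2252]
ee_rot: [-2.551, -1.831, 0.001]
force: [0.6, 0.2, -1.3]
width: 0.0139
11.425 [ 0.5225 -0.2963  0.2252] yang -18.66 z [-1.5e-03  5.0e-04 -1.0e+00] F [ 0.59  0.18 -1.28] T [-0.05  0.12 -0.01] w 0.0139
```

View pics/c4.png

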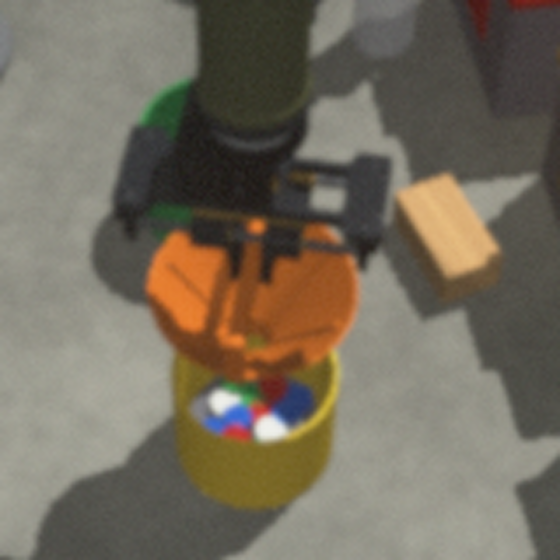

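The funnel is held level and clear of the rim, and the yellow tub is standing with its caps. I carry the funnel to the green tub.

```bash
python3 -m jog '[0,0,0,0,0.01,0.005,0,0,0,0,0,0.02,0.005,0,0,0,0,-0.0005,0.03,0,0,0,0,0,-0.0005,0.03,0,0,0,0,0,-0.0005,0.035,0,0,0,0,0,-0.0005,0.035,0,0,0,0,0,0,0.03,0,0,0,0,0,0,0.03,0,0,0,0,0,0,0.025,0,0,0,0,0,0,0.0145,0,0,0,0,0,0,0.005,0,0,0,0,0,0,0,0,0,0,0,0,0,0,0,0,0,0,0,0,0,0,0]';python3 st.py;python3 -c "
from h import *
im,d=snap('top','a5'); i2,d2=snap('side','b5'); cv2.imwrite('pics/c5.png',np.hstack([cv2.resize(im[140:240,265:365],(400,400),interpolation=2),cv2.resize(i2[120:240,260:380],(400,400),interpolation=2)]))"
```

```text
t: 13.22
position: [0.5209, -0.0331, 0.2361]
ee_rot: [2.553, 1.83, -0.0]
force: [-0.8, 0.1, -1.9]
width: 0.0136
13.225 [ 0.5209 -0.0331  0.2361] yang -18.75 z [ 1.e-04 -2.e-04 -1.e+00] F [-0.84  0.07 -1.89] T [-0.04  0.11 -0.  ] w 0.0136
```

View pics/c5.png

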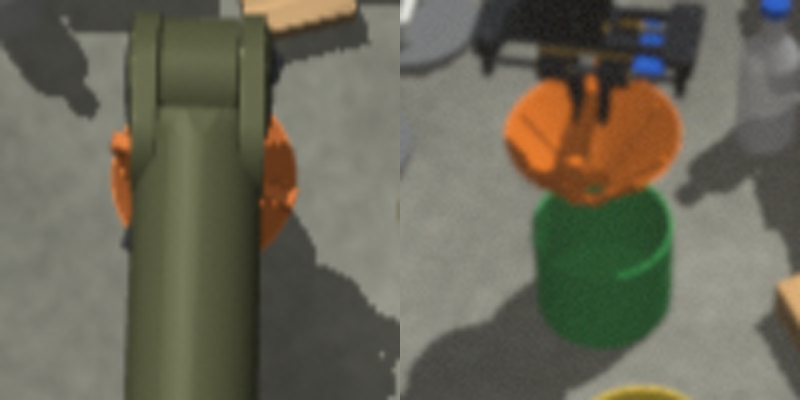

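The funnel hangs above the green tub in both views, clear of the rim. I fit the rims to trim the centring.

```bash
cat >> h.py <<'E'
from scipy.optimize import least_squares
def rim(n,im,box,hue,z,rad,sat=110,vmin=40):
    "fit circle of known radius at height z to the outline of a colour blob; returns centre, robust residual"
    H=cv2.cvtColor(im,cv2.COLOR_BGR2HSV); m=np.zeros(im.shape[:2],np.uint8); a,b,c,e=box
    m[b:e,a:c]=cv2.inRange(H,(hue[0],sat,vmin),(hue[1],255,255))[b:e,a:c]
    pts=np.vstack([q[:,0] for q in cv2.findContours(m,0,1)[0] if len(q)>4]); hp=cv2.convexHull(pts)[:,0]
    X=onz(n,pts,z)[:,:2]; g=X.mean(0)
    f=lambda c:np.hypot(*(X-c).T)-rad
    s=least_squares(f,onz(n,hp,z)[:,:2].mean(0),loss="cauchy",f_scale=.0015); k=abs(f(s.x))<.003
    return s.x.round(4),int(k.sum()),len(X)
E
python3 - <<'E'
from h import *
a=cv2.imread("pics/a5.png"); b=cv2.imread("pics/b5.png"); a0=cv2.imread("pics/top0.png"); b0=cv2.imread("pics/side0.png")
zf=.134+.2361-.1263
F=(3,20); G=(45,80); Y=(20,32)
print("funnel top",rim("top",a,(285,160,345,210),F,zf,.082)," side",rim("side",b,(280,140,350,185),F,zf,.082))
print("green top0",rim("top",a0,(290,160,345,220),G,.115,.07)," side0",rim("side",b0,(290,165,350,230),G,.115,.07))
print("green side5",rim("side",b,(290,165,350,230),G,.115,.07))
print("funnel0 top",rim("top",a0,(340,140,440,240),F,.134,.082)," side",rim("side",b0,(290,220,370,285),F,.134,.082))
print("yellow top",rim("top",a,(350,150,430,230),Y,.115,.07)," side",rim("side",b,(290,220,370,300),Y,.115,.07))
P=cloud("side",np.load("pics/b5.npy")); H=cv2.cvtColor(b,cv2.COLOR_BGR2HSV)
E
```

```text
funnel top (array([ 0.5196, -0.0301]), 44, 117)  side (array([ 0.5231, -0.03  ]), 78, 156)
green top0 (array([ 0.5193, -0.0317]), 73, 103)  side0 (array([ 0.5257, -0.0424]), 53, 168)
green side5 (array([ 0.521, -0.077]), 24, 147)
funnel0 top (array([ 0.521, -0.296]), 106, 128)  side (array([ 0.5245, -0.2974]), 136, 168)
yellow top (array([ 0.5194, -0.2934]), 71, 107)  side (array([ 0.5247, -0.2997]), 85, 159)
```

```bash
python3 -m jog '[0,0,0,0,-0.001,-0.015,0,0,0,0,0,0,-0.015,0,0,0,0,0,0,-0.015,0,0,0,0,0,0,-0.015,0,0,0,0,0,0,-0.015,0,0,0,0,0,0,-0.012,0,0,0,0,0,0,-0.008,0,0,0,0,0,0,-0.005,0,0,0,0,0,0,-0.004,0,0,0,0,0,0,0,0]';python3 st.py;python3 -m jog '[0,0,0,0,0,-0.002,0,0,0,0,0,0,-0.002,0,0,0,0,0,0,0,0]';python3 st.py
```

```text
t: 14.58
position: [0.521, -0.0331, 0.1321]
ee_rot: [2.552, 1.832, 0.0]
force: [1.0, 1.0, -0.6]
width: 0.014
14.575 [ 0.521  -0.0331  0.1321] yang -18.66 z [ 3.e-04 -1.e-04 -1.e+00] F [ 0.99  1.02 -0.6 ] T [-0.11  0.05  0.01] w 0.014
t: 14.95
position: [0.5223, -0.0329, 0.129]
ee_rot: [2.551, 1.831, 0.004]
force: [2.3, 1.3, 3.6]
width: 0.0137
14.95 [ 0.5223 -0.0329  0.129 ] yang -18.64 z [ 2.9e-03  2.0e-04 -1.0e+00] F [2.32 1.28 3.61] T [ 0.   -0.36  0.  ] w 0.0137
```

```bash
python3 -m jog '[0,0,0,0.0015,0.0005,-0.001,0,0,0,0,0,0,0,0,0,0,0,0,0,0,0]';python3 st.py;python3 -c "
from h import *
a,_=snap('top','a6');b,_=snap('side','b6');F=(3,20)
print('top',rim('top',a,(285,160,345,215),F,.136,.082),'side',rim('side',b,(280,150,350,215),F,.136,.082))"
```

```text
t: 15.32
position: [0.5233, -0.0326, 0.1275]
ee_rot: [2.551, 1.831, 0.002]
force: [4.6, 0.3, 3.4]
width: 0.0138
15.325 [ 0.5233 -0.0326  0.1275] yang -18.65 z [ 0.0019 -0.     -1.    ] F [4.6  0.26 3.41] T [-0.09 -0.7   0.09] w 0.0138
top (array([ 0.5215, -0.0301]), 44, 112) side (array([ 0.5259, -0.0302]), 73, 167)
```

```bash
python3 -m jog '[0,0,0,0.002,0,0,0,0,0,0,0,0,0,0,0,0,0,0,0,0,0]';python3 st.py
```

```text
t: 15.8
position: [0.5243, -0.0326, 0.1267]
ee_rot: [-2.552, -1.832, 0.0]
force: [3.8, 0.5, 0.7]
width: 0.0135
15.8 [ 0.5243 -0.0326  0.1267] yang -18.66 z [-3.e-04 -1.e-04 -1.e+00] F [3.81 0.47 0.67] T [-0.02 -0.68  0.12] w 0.0135
```

```bash
python3 -m jog '[0,0,0,0,0,0,25,0,0,0,0,0,0,40,0,0,0,0,0,0,60,0,0,0,0,0,0,100,0,0,0,0,0,0,100,0,0,0,0,0,0,100,0,0,0,0,0,0,100]';python3 st.py;python3 -c "
from h import *
b,_=snap('side','b7');F=(3,20)
print('side',rim('side',b,(280,150,350,215),F,.134,.082))
a,_=snap('top','a7');print('top',rim('top',a,(285,160,345,215),F,.134,.082))"
```

```text
t: 16.68
position: [0.5244, -0.0326, 0.1271]
ee_rot: [2.552, 1.832, 0.0]
force: [-0.3, -0.3, -0.1]
width: 0.0737
16.675 [ 0.5244 -0.0326  0.1271] yang -18.66 z [ 1.e-04 -1.e-04 -1.e+00] F [-0.3  -0.33 -0.11] T [-0.04  0.08 -0.04] w 0.0737
side (array([ 0.5289, -0.0296]), 74, 168)
top (array([ 0.5271, -0.031 ]), 40, 111)
```

```bash
python3 -m jog '[0,0,0,0,0,0.01,100,0,0,0,0,0,0.02,100,0,0,0,0,0,0.03,100,0,0,0,0,0,0.03,100,0,0,0,0,0,0.03,100,0,0,-2.4,0.0055,0.0356,0,100,0,0,-2.4,0.0055,0.0356,0,100,0,0,-2.4,0.0055,0.0356,0,100,0,0,-2.4,0.0055,0.0356,0,100,0,0,-2.4,0.0055,0.0356,0,100,0,0,-2.4,0.0055,0.0356,0,100,0,0,-2.4,0.0055,0.0356,0,100,0,0,-2.4,0.0055,0.0356,0,100,0,0,-2.4,0.0055,0.0356,0,100,0,0,-2.4,0.0055,0.0356,0,100,0,0,0,0,0,0,100,0,0,0,0,0,0,100]';python3 st.py;python3 -c "
from h import *
b,_=snap('side','b8');F=(3,20)
print('side',rim('side',b,(280,150,350,215),F,.134,.082))
a,d=snap('top','a8');print('top',rim('top',a,(285,160,345,215),F,.134,.082))
P=cloud('top',d); m=np.zeros((400,640),bool); m[160:215,285:345]=1; m&=(P[...,2]>.155); B=P[m]; print('bar',cv2.minAreaRect(B[:,:2].astype(np.float32)),np.linalg.svd(B-B.mean(0),full_matrices=False)[2][0], np.median(B[:,2]))
cv2.imwrite('pics/c8.png',np.hstack([cv2.resize(a[140:240,265:365],(400,400),interpolation=2),cv2.resize(b[150:250,270:370],(400,400),interpolation=2)]))"
```

```text
t: 18.9
position: [0.5797, 0.3226, 0.2474]
ee_rot: [2.876, 1.26, -0.0]
force: [-0.2, -0.3, 0.0]
width: 0.0868
18.9 [0.5797 0.3226 0.2474] yang -42.68 z [ 4.e-04 -1.e-03 -1.e+00] F [-0.18 -0.33  0.02] T [-0.11  0.12  0.02] w 0.0868
side (array([ 0.5256, -0.0324]), 97, 142)
top (array([ 0.5232, -0.0306]), 93, 123)
bar ((0.5262788534164429, -0.03075558692216873), (0.16344116628170013, 0.015399472787976265), 72.04537200927734) [-0.31007961 -0.95059881  0.01457873] 0.17663665801241313
```

View pics/c8.png

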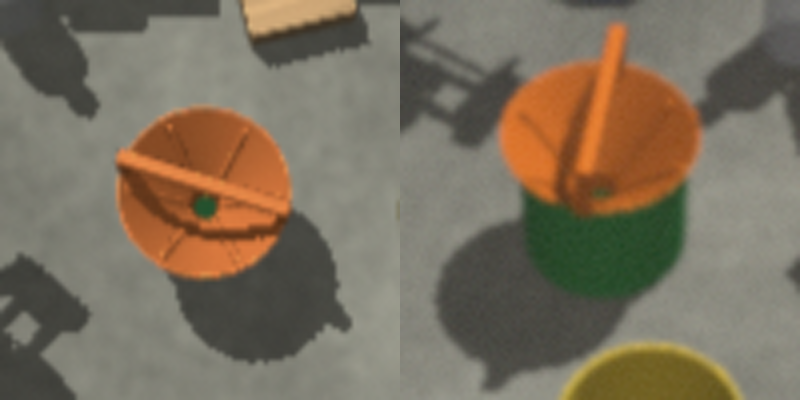

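The funnel hangs level in the green tub in both views. I check whether the tub itself moved, and refine the lid pose.

```bash
python3 - <<'E'
from h import *
def edges(t):
    H=cv2.cvtColor(cv2.imread(f"pics/{t}.png"),cv2.COLOR_BGR2HSV); m=cv2.inRange(H,(45,110,20),(85,255,255))[203:226,290:352]
    rows=[(np.where(q)[0].min(),np.where(q)[0].max()) for q in m[:12] if q.any()]; vs=[np.where(m[:,c])[0].max() for c in range(25,40)]
    return np.mean(rows,0)+290,np.mean(vs)+203
for t in("side0","b8"): print(t,edges(t))
a=cv2.imread("pics/a8.png"); 
d=np.load("pics/a8.npy")
# bars vs rims in top0 (lid)
a0=cv2.imread("pics/top0.png"); P=cloud("top",np.load("pics/top0.npy"))
print("lid",rim("top",a0,(200,150,255,205),(105,125),.016,.078), "side",rim("side",cv2.imread("pics/side0.png"),(295,115,350,155),(105,125),.016,.078))
H=cv2.cvtColor(a0,cv2.COLOR_BGR2HSV); w=np.zeros((400,640),np.uint8); w[165:200,210:245]=cv2.inRange(H,(0,0,170),(179,70,255))[165:200,210:245]
uv=np.argwhere(w)[:,::-1]; X=onz("top",uv,.054)[:,:2]; (c,s,an)=cv2.minAreaRect(X.astype(np.float32)); v=np.linalg.svd(X-X.mean(0))[2][0]
print("white bar",X.mean(0),c,s,np.degrees(np.arctan2(v[1],v[0])))
E
```

```text
side0 (array([304.58333333, 338.08333333]), np.float64(220.73333333333335))
b8 (array([304.58333333, 337.5       ]), np.float64(220.73333333333335))
lid (array([0.5782, 0.3226]), 84, 107) side (array([0.582 , 0.3213]), 83, 132)
white bar [0.58079909 0.32469904] (0.5796762108802795, 0.32518279552459717) (0.08608895540237427, 0.013916599564254284) -133.26835900408167
```

```bash
cat > cone.py <<'E'
from h import *
def cone(n,t,box,c0):
    im=cv2.imread(f"pics/{t}.png"); P=cloud(n,np.load(f"pics/{t}.npy")); H=cv2.cvtColor(im,cv2.COLOR_BGR2HSV)
    a,b,c,e=box; m=np.zeros((400,640),np.uint8); m[b:e,a:c]=cv2.inRange(H,(3,110,40),(20,255,255))[b:e,a:c]
    Q=P[cv2.erode(m,np.ones((3,3)))>0]; Q=Q[np.isfinite(Q[:,0])]
    x=np.array([.3213,.947]); d=Q[:,:2]-c0; bar=abs(d[:,0]*x[1]-d[:,1]*x[0])<.02
    Q=Q[(Q[:,2]<.135)&(Q[:,2]>.075)&(np.hypot(*d.T)<.08)&~((Q[:,2]>.15)&bar)]
    def f(p):
        L=(Q-[p[0],p[1],.049+.06])@R.from_rotvec([p[3],p[4],0]).as_matrix(); L[:,2]+=.06-p[2]
        return (np.hypot(L[:,0],L[:,1])-(18-3.0+(L[:,2]*1e3-15)*64/70)/1e3)*.74
    s=least_squares(f,[*c0,0,0,0],loss="soft_l1",f_scale=.003); cov=np.linalg.inv(s.jac.T@s.jac)*np.var(f(s.x))
    print(n,t,len(Q),"xy",s.x[:2].round(4),"dz",s.x[2].round(4),"tilt deg",np.degrees(s.x[3:]).round(2),"sd",np.sqrt(np.diag(cov))[[0,1]].round(4),np.degrees(np.sqrt(np.diag(cov))[3:]).round(2))
E
python3 - <<'E'
from cone import *
for n,t0,b0,t1,b1 in(("top","top0",(340,140,440,240),"a8",(285,150,345,215)),("side","side0",(290,215,370,290),"b8",(285,150,355,215))):
    cone(n,t0,b0,np.array([.521,-.296])); cone(n,t1,b1,np.array([.523,-.031]))
E
```

```text
top top0 1030 xy [ 0.5242 -0.2977] dz 0.0007 tilt deg [-0.42 -0.42] sd [0.0005 0.0005] [0.47 0.45]
top a8 1040 xy [ 0.5256 -0.032 ] dz -0.0001 tilt deg [-1.1   1.03] sd [0.0004 0.0005] [0.44 0.42]
side side0 1580 xy [ 0.5246 -0.2978] dz 0.004 tilt deg [-0.67  0.17] sd [0.0003 0.0003] [0.29 0.26]
side b8 1062 xy [ 0.5256 -0.0328] dz 0.0031 tilt deg [-1.2  2.3] sd [0.0004 0.0004] [0.4  0.35]
```

The tub did not move. The funnel sits about 2 mm and 2° off, because I nudged it slightly too far in x. There is ample time, so I regrip and reseat it 2.5 mm back in x before doing the lid.

```bash
python3 -m jog '[0,0,2.42,-0.0055,-0.0354,0,100,0,0,2.42,-0.0055,-0.0354,0,100,0,0,2.42,-0.0055,-0.0354,0,100,0,0,2.42,-0.0055,-0.0354,0,100,0,0,2.42,-0.0055,-0.0354,0,100,0,0,2.42,-0.0055,-0.0354,0,100,0,0,2.42,-0.0055,-0.0354,0,100,0,0,2.42,-0.0055,-0.0354,0,100,0,0,2.42,-0.0055,-0.0354,0,100,0,0,2.42,-0.0055,-0.0354,0,100,0,0,0,0,0,-0.02,100,0,0,0,0,0,-0.025,70,0,0,0,0,0,-0.025,70,0,0,0,0,0,-0.025,70,0,0,0,0,0,-0.014,70,0,0,0,0,0,-0.01,60,0,0,0,0,0,0,60]';python3 st.py
```

```text
t: 21.12
position: [0.5242, -0.0308, 0.128]
ee_rot: [-2.549, -1.836, 0.0]
force: [0.6, -0.1, 0.3]
width: 0.0538
21.125 [ 0.5242 -0.0308  0.128 ] yang -18.48 z [-3.e-04 -1.e-04 -1.e+00] F [ 0.63 -0.11  0.29] T [-0.11  0.09  0.03] w 0.0538
```

```bash
python3 -m jog '[0,0,0,0,0,-0.001,0,0,0,0,0,0,0,0,0,0,0,0,0,0,0,0,0,0,0,0,0,0,0,0,0,0,0,0,0,0,0,0,0,0,0,0,0,0,0,0,0,0,0,0,0,0,0,0,0.005,0,0,0,0,-0.0015,0,0.005,0,0,0,0,0,0,0,0,0,0,0,0,0,0,0]';python3 st.py
```

```text
t: 22.5
position: [0.5225, -0.0305, 0.1369]
ee_rot: [-2.549, -1.836, 0.001]
force: [0.1, 0.3, -0.7]
width: 0.0132
22.5 [ 0.5225 -0.0305  0.1369] yang -18.46 z [-7.e-04  1.e-04 -1.e+00] F [ 0.14  0.33 -0.68] T [-0.13  0.13 -0.  ] w 0.0132
```

```bash
python3 -m jog '[0,0,0,0,0,-0.003,0,0,0,0,0,0,-0.003,0,0,0,0,0,0,-0.002,0,0,0,0,0,0,0,0]';python3 st.py
```

```text
t: 23.0
position: [0.5237, -0.0308, 0.1294]
ee_rot: [2.548, 1.836, 0.002]
force: [2.6, -0.6, 1.2]
width: 0.0136
23.0 [ 0.5237 -0.0308  0.1294] yang -18.46 z [ 1.7e-03 -3.0e-04 -1.0e+00] F [ 2.59 -0.64  1.21] T [-0.22 -0.32  0.06] w 0.0136
```

```bash
python3 -m jog '[0,0,0,0.0007,0,-0.0015,0,0,0,0,0,0,-0.001,0,0,0,0,0,0,0,0]';python3 st.py;python3 -m jog '[0,0,0,0,0,0,22,0,0,0,0,0,0,30,0,0,0,0,0,0,45,0,0,0,0,0,0,70,0,0,0,0,0,0,70,0,0,0,0,0,0.01,70,0,0,0,0,0,0.02,70,0,0,0,0,0,0.03,100,0,0,0,0,0,0.03,100,0,0,0,0,0,0.03,100,0,0,-2.4,0.0055,0.0353,0,100,0,0,-2.4,0.0055,0.0353,0,100,0,0,-2.4,0.0055,0.0353,0,100,0,0,-2.4,0.0055,0.0353,0,100,0,0,-2.4,0.0055,0.0353,0,100,0,0,-2.4,0.0055,0.0353,0,100,0,0,-2.4,0.0055,0.0353,0,100,0,0,-2.4,0.0055,0.0353,0,100,0,0,-2.4,0.0055,0.0353,0,100,0,0,-2.4,0.0075,0.0355,0,100]';python3 st.py;python3 - <<'E'
from cone import *
F=(3,20)
b,_=snap('side','b9'); a,d=snap('top','a9')
print('side',rim('side',b,(280,150,350,215),F,.134,.082),'top',rim('top',a,(285,160,345,215),F,.134,.082))
P=cloud('top',d); m=np.zeros((400,640),bool); m[160:215,285:345]=1; m&=(P[...,2]>.155); B=P[m]; print('bar',cv2.minAreaRect(B[:,:2].astype(np.float32)),np.linalg.svd(B-B.mean(0),full_matrices=False)[2][0], np.median(B[:,2]))
cone("top","a9",(285,150,345,215),np.array([.523,-.031]));cone("side","b9",(285,150,355,215),np.array([.523,-.031]))
E
```

```text
t: 23.38
position: [0.5251, -0.0309, 0.1276]
ee_rot: [2.547, 1.835, 0.004]
force: [3.1, -0.8, 4.6]
width: 0.0138
23.375 [ 0.5251 -0.0309  0.1276] yang -18.46 z [ 3.2e-03 -3.0e-04 -1.0e+00] F [ 3.09 -0.77  4.58] T [-0.29 -0.52  0.07] w 0.0138
t: 25.88
position: [0.5808, 0.3238, 0.2475]
ee_rot: [-2.876, -1.264, -0.001]
force: [1.0, 0.5, -0.6]
width: 0.087
25.875 [0.5808 0.3238 0.2475] yang -42.53 z [ 6.e-04  3.e-04 -1.e+00] F [ 0.96  0.48 -0.56] T [-0.06  0.08 -0.02] w 0.087
side (array([ 0.5252, -0.0325]), 101, 142) top (array([ 0.5233, -0.0306]), 90, 123)
bar ((0.5260664820671082, -0.030658602714538574), (0.16349247097969055, 0.016068167984485626), 72.16356658935547) [-0.30718995 -0.95153558  0.01464154] 0.17613716563560466
top a9 1028 xy [ 0.5252 -0.0311] dz -0.0003 tilt deg [-0.56  1.36] sd [0.0005 0.0005] [0.5  0.47]
side b9 1074 xy [ 0.5251 -0.0319] dz 0.0031 tilt deg [-0.85  2.31] sd [0.0004 0.0005] [0.42 0.35]
```

The funnel settled into the same spot again, so that is its natural seat, level to about 1–2° by measurement. Now the lid.

```bash
python3 -m jog '[0,0,-0.4,0,0.0005,-0.03,100,0,0,0,0,0,-0.04,100,0,0,0,0,0,-0.04,100,0,0,0,0,0,-0.04,80,0,0,0,0,0,-0.03,70,0,0,0,0,0,-0.02,70,0,0,0,0,0,-0.01,70,0,0,0,0,0,0,70,0,0,0,0,0,0,70]';python3 st.py;python3 -m jog '[0,0,0,0,0,-0.008,70,0,0,0,0,0,-0.008,70,0,0,0,0,0,-0.006,70,0,0,0,0,0,-0.006,70,0,0,0,0,0,-0.005,70,0,0,0,0,0,0,70]';python3 st.py;python3 -c "
from h import *
b,_=snap('side','b10'); cv2.imwrite('pics/c10.png',cv2.resize(b[60:180,260:380],(560,560),interpolation=2))"
```

```text
t: 27.1
position: [0.5816, 0.3235, 0.038]
ee_rot: [-2.879, -1.256, -0.003]
force: [-0.1, 0.6, -0.8]
width: 0.0612
27.1 [0.5816 0.3235 0.038 ] yang -42.86 z [ 0.0019  0.0011 -1.    ] F [-0.08  0.62 -0.82] T [-0.06  0.14 -0.02] w 0.0612
t: 27.85
position: [0.5803, 0.3228, 0.003]
ee_rot: [2.879, 1.256, -0.002]
force: [-0.3, 0.4, -0.7]
width: 0.0612
27.85 [0.5803 0.3228 0.003 ] yang -42.87 z [-8.e-04 -7.e-04 -1.e+00] F [-0.27  0.42 -0.71] T [-0.04  0.09  0.04] w 0.0612
```

View pics/c10.png

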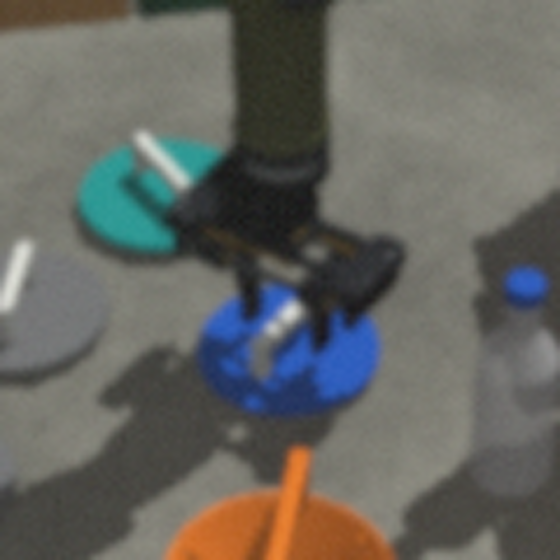

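The crop shows the jaws straddling the white lid bar at crop (280,320), with the bottle and teal lid clear. I close, then lift.

```bash
python3 -m jog '[0,0,0,0,0,0,0,0,0,0,0,0,0,0,0,0,0,0,0,0,0,0,0,0,0,0,0,0,0,0,0,0,0,0,0,0,0,0,0,0,0,0,0,0,0,0,0,0,0,0,0,0,0,0,0,0]';python3 st.py;python3 -m jog '[0,0,0,0,0,0.01,0,0,0,0,0,0,0.025,0,0,0,0,0,0,0.04,0,0,0,0,0,0,0.04,0,0,0,0,0,0,0.04,0,0,0,0,0,0,0.035,0,0,0,0,0,0,0.02,0,0,0,0,0,0,0,0,0,0,0,0,0,0,0]';python3 st.py
```

```text
t: 28.9
position: [0.5806, 0.3231, 0.0036]
ee_rot: [2.879, 1.256, -0.0]
force: [-0.2, -0.2, 0.4]
width: 0.0141
28.9 [0.5806 0.3231 0.0036] yang -42.86 z [-0. -0. -1.] F [-0.15 -0.16  0.38] T [-0.11  0.12  0.05] w 0.0141
t: 30.02
position: [0.5797, 0.3226, 0.2116]
ee_rot: [2.879, 1.256, -0.005]
force: [-0.1, 0.3, -2.2]
width: 0.0138
30.025 [0.5797 0.3226 0.2116] yang -42.86 z [-0.0026 -0.0017 -1.    ] F [-0.1   0.28 -2.16] T [-0.12  0.11 -0.05] w 0.0138
```

```bash
python3 -m jog '[0,0,0,0,0,0.015,0,0,0,0,0,-0.02,0.02,0,0,0,0,-0.004,-0.04,0,0,0,0,0,-0.004,-0.04,0,0,0,0,0,-0.004,-0.04,0,0,0,0,0,-0.004,-0.04,0,0,0,0,0,-0.004,-0.04,0,0,0,0,0,-0.004,-0.04,0,0,0,0,0,-0.004,-0.04,0,0,0,0,0,-0.004,-0.04,0,0,0,0,0,-0.004,-0.04,0,0,0,0,0,-0.004,-0.04,0,0,0,0,0,-0.004,-0.04,0,0,0,0,0,-0.004,-0.04,0,0,0,0,0,-0.004,-0.04,0,0,0,0,0,-0.004,-0.04,0,0,0,0,0,-0.001,-0.02,0,0,0,0,0,0,-0.02,0,0,0,0,0,0,0,0,0,0,0,0,0,0,0,0]';python3 st.py;python3 - <<'E'
from h import *
s=r.state(); 
b,d=snap('side','b11'); a,_=snap('top','a11')
z=.016+s["position"][2]-.0036
L=(105,125)
for zz in (z,): print("lid z",z,"side",rim('side',b,(280,150,400,280),L,z,.078),"top",rim('top',a,(340,130,450,250),L,z,.078))
print("yellow side",rim("side",b,(280,200,380,310),(20,32),.115,.07),"top",rim("top",a,(340,130,440,250),(20,32),.115,.07))
cv2.imwrite('pics/c11.png',np.hstack([cv2.resize(a[130:250,330:450],(400,400),interpolation=2),cv2.resize(b[150:310,250:410],(400,400),interpolation=2)]))
E
```

```text
t: 32.52
position: [0.5234, -0.2966, 0.2493]
ee_rot: [-2.879, -1.256, -0.002]
force: [0.3, 0.6, -1.7]
width: 0.0139
32.525 [ 0.5234 -0.2966  0.2493] yang -42.87 z [ 8.e-04  7.e-04 -1.e+00] F [ 0.33  0.62 -1.7 ] T [-0.06  0.15 -0.  ] w 0.0139
lid z 0.26165833941868344 side (array([ 0.5139, -0.3176]), 25, 269) top (array([ 0.6149, -0.2214]), 12, 74)
yellow side (array([ 0.5236, -0.3574]), 64, 237) top (array([ 0.5056, -0.2882]), 19, 35)
```

View pics/c11.png

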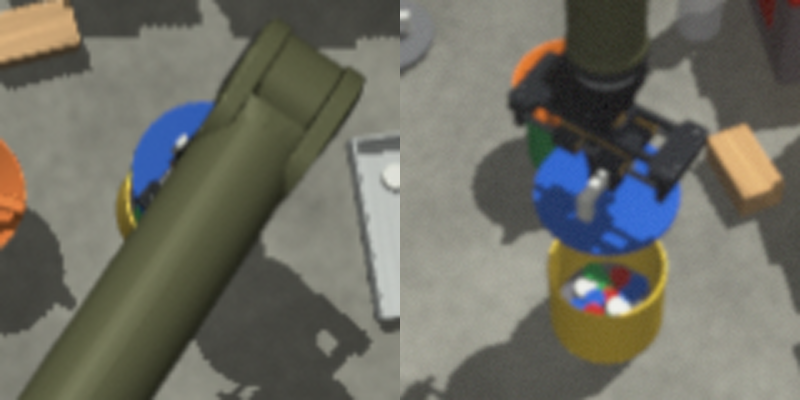

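```bash
cat >> h.py <<'E'
def rim2(n,im,hue,z,rad,c0,gate=.009,sat=110):
    H=cv2.cvtColor(im,cv2.COLOR_BGR2HSV); m=cv2.inRange(H,(hue[0],sat,40),(hue[1],255,255)); c=np.array(c0,float)
    uv=pix(n,[*c0,z])[0].astype(int); w=np.zeros_like(m); w[uv[1]-50:uv[1]+50,uv[0]-50:uv[0]+50]=255
    q=max(cv2.findContours(m&w,0,1)[0],key=cv2.contourArea); X=onz(n,q[:,0],z)[:,:2]
    for g in(gate,.006,.004,.004):
        d=np.hypot(*(X-c).T)-rad; Y=X[abs(d)<g]; c=least_squares(lambda c:np.hypot(*(Y-c).T)-rad,c,loss="soft_l1",f_scale=.001).x
    A=np.degrees(np.arctan2(*(Y-c).T[::-1])); return c.round(4),len(Y),np.histogram(A,12,(-180,180))[0].tolist()
E
python3 - <<'E'
from h import *
a=cv2.imread("pics/a11.png");b=cv2.imread("pics/b11.png"); b5=cv2.imread("pics/b5.png");a5=cv2.imread("pics/a5.png");b9=cv2.imread("pics/b9.png");a9=cv2.imread("pics/a9.png")
c=(.523,-.297)
for z in(.2617,): print("lid",rim2("side",b,(105,125),z,.078,c),rim2("top",a,(105,125),z,.078,c))
for n,i in(("side",b),("side",b5),("side",b9),("top",a5),("top",a9)): print("yel",n,rim2(n,i,(20,32),.115,.07,c))
E
```

```text
lid (array([ 0.5259, -0.2946]), 99, [12, 12, 16, 14, 12, 10, 0, 0, 0, 0, 10, 13]) (array([ 0.5203, -0.2965]), 43, [0, 0, 0, 0, 0, 2, 11, 10, 11, 9, 0, 0])
yel side (array([ 0.525 , -0.2982]), 69, [10, 10, 13, 8, 5, 10, 6, 0, 0, 0, 3, 4])
yel side (array([ 0.5248, -0.2994]), 87, [8, 0, 0, 0, 5, 11, 10, 10, 12, 11, 9, 11])
yel side (array([ 0.5249, -0.2993]), 88, [8, 0, 0, 0, 5, 11, 10, 10, 12, 11, 10, 11])
yel top (array([ 0.5199, -0.2941]), 75, [8, 7, 9, 10, 7, 10, 9, 7, 8, 0, 0, 0])
yel top (array([ 0.52  , -0.2941]), 75, [8, 7, 9, 10, 7, 10, 9, 7, 8, 0, 0, 0])
```

Both cameras agree the lid is over the yellow tub to about 1 mm in x and 2–4 mm (opposite signs) in y, inside the plug's lead-in. I lower it.

```bash
python3 -m jog '[0,0,0,-0.0005,-0.0003,-0.015,0,0,0,0,0,0,-0.025,0,0,0,0,0,0,-0.025,0,0,0,0,0,0,-0.025,0,0,0,0,0,0,-0.018,0,0,0,0,0,0,-0.01,0,0,0,0,0,0,-0.006,0,0,0,0,0,0,0,0,0,0,0,0,0,0,0]';python3 st.py;python3 -m jog '[0,0,0,0,0,-0.003,0,0,0,0,0,0,-0.003,0,0,0,0,0,0,-0.003,0,0,0,0,0,0,-0.002,0,0,0,0,0,0,0,0,0,0,0,0,0,0,0]';python3 st.py
```

```text
t: 33.75
position: [0.5236, -0.2976, 0.1254]
ee_rot: [2.879, 1.256, 0.001]
force: [-0.3, 1.0, -2.6]
width: 0.0137
33.75 [ 0.5236 -0.2976  0.1254] yang -42.87 z [ 1.3e-03 -6.0e-04 -1.0e+00] F [-0.33  0.98 -2.55] T [-0.07  0.12  0.  ] w 0.0137
t: 34.5
position: [0.5232, -0.2973, 0.1137]
ee_rot: [2.879, 1.256, 0.0]
force: [-0.9, 1.2, -1.6]
width: 0.0135
34.5 [ 0.5232 -0.2973  0.1137] yang -42.86 z [ 2.e-04 -2.e-04 -1.e+00] F [-0.91  1.18 -1.59] T [-0.12  0.09  0.02] w 0.0135
```

Entering freely. I continue to seat.

```bash
python3 -m jog '[0,0,0,0,0,-0.002,0,0,0,0,0,0,-0.002,0,0,0,0,0,0,-0.001,0,0,0,0,0,0,0,0,0,0,0,0,0,0,0]';python3 st.py
```

```text
t: 35.12
position: [0.5232, -0.2972, 0.1086]
ee_rot: [2.879, 1.256, 0.0]
force: [-0.9, -0.3, -1.7]
width: 0.0134
35.125 [ 0.5232 -0.2972  0.1086] yang -42.86 z [ 1.e-04 -1.e-04 -1.e+00] F [-0.92 -0.33 -1.67] T [-0.09  0.18 -0.  ] w 0.0134
```

```bash
python3 -m jog '[0,0,0,0,0,-0.001,0,0,0,0,0,0,0,0,0,0,0,0,0,-0.001,0,0,0,0,0,0,0,0]';python3 st.py;python3 -m jog '[0,0,0,0,0,-0.001,0,0,0,0,0,0,0,0]';python3 st.py
```

```text
t: 35.62
position: [0.5232, -0.2972, 0.1085]
ee_rot: [-2.879, -1.256, -0.002]
force: [-3.9, 3.1, 11.5]
width: 0.0137
35.625 [ 0.5232 -0.2972  0.1085] yang -42.86 z [ 7.e-04  9.e-04 -1.e+00] F [-3.92  3.05 11.54] T [ 0.54  1.18 -0.03] w 0.0137
t: 35.88
position: [0.5232, -0.2972, 0.1085]
ee_rot: [-2.879, -1.256, -0.002]
force: [-6.8, 4.3, 16.7]
width: 0.0138
35.875 [ 0.5232 -0.2972  0.1085] yang -42.86 z [ 0.0011  0.0013 -1.    ] F [-6.8   4.31 16.73] T [0.91 1.61 0.01] w 0.0138
```

Contact is firm at z = 0.1085, and the expected seated value is 0.1086. I relax the load, release and retreat.

```bash
python3 -m jog '[0,0,0,0,0,0.0025,0,0,0,0,0,0,0,0]';python3 st.py;python3 -m jog '[0,0,0,0,0,0,22,0,0,0,0,0,0,30,0,0,0,0,0,0,45,0,0,0,0,0,0,70,0,0,0,0,0,0,70,0,0,0,0,0,0,70,0,0,0,0,0,0.01,70,0,0,0,0,0,0.02,70,0,0,0,0,0,0.03,70,0,0,0,0,0,0.03,70,0,0,0,0,0,0.03,70,0,0,0,0,0,0.02,70,0,0,2,0.004,0.04,0,70,0,0,2,0.004,0.04,0,70,0,0,2,0.004,0.04,0,70,0,0,2,0.004,0.04,0,70,0,0,2,0.004,0.04,0,70,0,0,2,0.004,0.04,0,70,0,0,2,0.004,0.04,0,70,0,0,2,0.004,0.04,0,70]';python3 -m jog '[0,0,2,0.004,0.04,0,70,0,0,2,0.004,0.04,0,70,0,0,2,0.004,0.04,0,70,0,0,2,0.004,0.04,0,70,0,0,2,0,0.04,0,70,0,0,2,0,0.04,0,70,0,0,2,0,0.04,0,70,0,0,0,0,0,0,70,0,0,0,0,0,0,70,0,0,0,0,0,0,70]';python3 - <<'E'
from cone import *
b,_=snap('side','b12'); a,d=snap('top','a12')
L=(105,125); c=(.523,-.297)
print("lid rim",rim2("side",b,L,.121,.078,c),rim2("top",a,L,.121,.078,c))
for n,t in(("top","a12"),("side","b12")):
    im={"a12":a,"b12":b}[t]; P=cloud(n,np.load(f"pics/{t}.npy")); H=cv2.cvtColor(im,cv2.COLOR_BGR2HSV)
    m=cv2.erode(cv2.inRange(H,(105,110,40),(125,255,255)),np.ones((5,5)))>0
    Q=P[m&(np.hypot(P[...,0]-c[0],P[...,1]-c[1])<.07)]; Q=Q[(Q[:,2]>.1)&(Q[:,2]<.14)]
    k=np.linalg.lstsq(np.c_[Q[:,:2]-c,np.ones(len(Q))],Q[:,2],rcond=None)[0]; print(n,len(Q),"slopes deg",np.degrees(k[:2]).round(2),"z",k[2].round(4))
cone("top","a12",(285,150,345,215),np.array([.523,-.031]));cone("side","b12",(285,150,355,215),np.array([.523,-.031]))
for n,i,o in(("block",a,(325,125,356,152)),):
    a0=cv2.imread("pics/top0.png"); u,v,w,x=o; print(n,"diff",np.abs(a0[v:x,u:w].astype(int)-i[v:x,u:w]).mean())
cv2.imwrite('pics/c12.png',np.hstack([cv2.resize(a[130:250,290:410],(400,400),interpolation=2),cv2.resize(b[160:310,265:415],(400,400),interpolation=2)]))
E
python3 st.py
```

```text
t: 36.12
position: [0.5236, -0.2975, 0.1085]
ee_rot: [2.879, 1.256, 0.001]
force: [-0.2, -0.1, 3.5]
width: 0.0135
36.125 [ 0.5236 -0.2975  0.1085] yang -42.86 z [ 1.1e-03 -5.0e-04 -1.0e+00] F [-0.24 -0.1   3.51] T [0.   0.39 0.02] w 0.0135
t: 38.62
position: [0.5556, 0.0237, 0.2501]
ee_rot: [2.675, 1.645, 0.004]
force: [1.2, 0.0, 0.4]
width: 0.0609
t: 39.88
position: [0.5717, 0.3015, 0.2483]
ee_rot: [2.458, 1.956, -0.0]
force: [-0.7, -1.1, 0.2]
width: 0.0611
lid rim (array([ 0.5247, -0.2975]), 137, [11, 11, 14, 13, 11, 12, 10, 11, 13, 13, 10, 8]) (array([ 0.5217, -0.2963]), 109, [10, 8, 9, 8, 8, 10, 10, 8, 10, 10, 9, 9])
top 682 slopes deg [-0.12 -0.1 ] z 0.1194
side 1075 slopes deg [-0.05  0.  ] z 0.1221
top a12 1030 xy [ 0.525  -0.0311] dz -0.0002 tilt deg [0.01 1.46] sd [0.0005 0.0005] [0.5  0.49]
side b12 1066 xy [ 0.5251 -0.0327] dz 0.003 tilt deg [-1.56  2.33] sd [0.0004 0.0004] [0.4  0.34]
block diff 2.604141776184787
39.975 [0.5716 0.3016 0.2484] yang -12.97 z [ 5.e-04 -1.e-04 -1.e+00] F [ 0.21 -0.32 -0.49] T [-0.07  0.05  0.02] w 0.0608
```

View pics/c12.png

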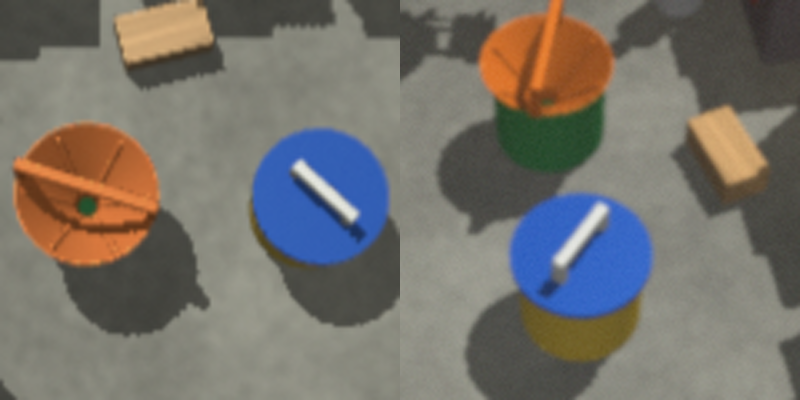

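The lid sits flat and centred on the yellow tub. The funnel hangs in the green tub, and nothing else has moved. I hand the job in.

```bash
python3 -c "
from bench import r
print(r.sign_off())"
```

```text
the job is handed in; nothing more can be done
None
```

The orange funnel now hangs in the green tub's mouth, and the blue lid is seated on the yellow tub. I moved the funnel first, then the lid, and handed the job in at about 40 s with the gripper open and touching nothing.

**Funnel grasp:** The first grasp closed just above the bar, because the real fingertips were about 27 mm higher than the reported TCP. I allowed for that in the later grasps, and the failed one moved nothing.

**Funnel placing:** I placed it, then lifted and reseated it once to improve the centring, and it settled in the same spot both times. Before the lid, I saw no movement of the green tub between the pictures.
- The last check put the funnel within about 1–3 mm of centre and at the right height.
- Fits to the depth images gave a tilt of about 1.5° from the top camera and 2–3° from the side camera, against about 0.6° at the start, so it may lean slightly. I left it there.

**Lid:** It met the rim at the expected height, 0.1085 m against 0.1086 m. I pressed it on with about 17 N, then eased off before letting go. The last check showed it level to about 0.2° and centred to about 2 mm.

**Measurements that disagreed:** The top and side cameras differed by 3–5 mm in absolute positions, so I relied on comparisons within one camera.

**Other things:** The wooden block showed no change in the last picture. I saw nothing touch the bottle or tray, but I did not measure them again at the end.

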